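Complete the tin of hand stamps

ROBOT

A 6-joint arm with a two-finger parallel gripper is mounted at the origin on the work surface. World frame = base frame: x ahead of the robot, y to its left, z up, the work surface at z = 0. Lengths are in m, angles in degrees, forces in N, time in s.
With the tool pointing down it reaches from about 0.325 to 0.9 m from the base axis. Payload 3.5 kg.
Tool frame: the origin (TCP) lies on the mounting face of the last link; the fingertips stand 173 mm ahead of it and the grasp point (between the pads) lies 155 mm ahead of it; z points along the fingers, y is the direction in which the jaws open and shut (so a half turn about z gives the same grasp; the last joint's range is limited). The gripper opens to 85 mm and grips with 20 to 120 N. Pads are 22 mm wide; open, the fingers measure 114 mm over their backs; the gripper's body (76 mm by 85 mm) begins 54 mm behind the grasp point. The pads swing forward as they close: fully open they stand 13 mm farther back than shut.
Start: joints at [67.414, 15.837, -1.513, 72.651, 0, 84.076], TCP at [0.179, 0.599, 0.405] pointing down, gripper open.
Joint ranges: [-178.77, 178.77], [-48.84, 107.48], [-61.69, 71.31], [-111.58, 123.2], [-90, 87.43], [-180, 180]. Speed limits (degrees/s): [147.25, 147.25, 180, 180, 180, 180].

INTERFACE

Orientations are given as a 3x3 rotation matrix whose columns are the frame's x, y, z axes.
In Python, from station import get_obs, get_image, finish_job gives the robot as it stands.
- The arm moves only by the shell command python3 -m inch 'ROWS' [OPENING] [FORCE]. ROWS is JSON, a list of rows, each a list of 2 entries, a list of its own where there are three numbers: the shift along the tool's x, y, z in cm, then the turn about the tool's z in rad. In form: [[[dx, dy, dz], turn], ...]. A call has exactly 5 rows; each row shifts and turns the pose as measured when the row begins, along the tool's axes as they then stand; what a row does not reach is not made up. A row lasts 1/8 s, in which the tool goes at most 62.5 mm and 10.7 degrees, less where a joint would pass 70% of its speed; a pose out of reach is approached as far as the arm can. A call is refused whole if a number of a shift passes 6.25 or a number of a turn 0.188, either way. A call with a gripper value outside its range is refused whole. OPENING is the opening, from 0 (shut) to 1 (fully open), set as the call begins (- or left out, the last holds). The fingers move at their own pace and stop on an object; FORCE is the grip in N (left out, the last holds). Time passes only in rows, so rows that do not move let the fingers close, or fill a call up. It gives the time, the measured TCP pose, the force and the opening at its end, in the units of the state.
- get_obs(): the state, without advancing time (a new reading comes with each control period).
- get_image(name): name is "scene" or "top" or "wrist"; returns a dict with "img" (384x512x3 uint8, red, green, blue), "vfov" (degrees; the focal length in pixels is half the picture's height over the tangent of half this angle, whatever the lens; pixels are square), "cx", "cy" (the principal point, pixels), "R" (3x3) and "t" (3): a world point X has camera coordinates R X + t. Camera axes: x right, y down, z forward; pixel columns grow to the right and rows downward; lengths in m; the calibration is good to about 2 mm. A picture is of the moment at which its call begins. There is no depth.
- finish_job(): hands the job in, once; it reports no verdict.
The state is a dict: "t": time; "joint_positions": joint angles; "qd": joint speeds; "tau": joint torques, N m; "ee_pos": TCP position; "ee_rot": TCP orientation; "force": force on the tool from outside, world axes, zero at the start; "ft_torque": the same for the moment, N m; "width": finger opening in m.
Only numpy, scipy, OpenCV 4.12 (cv2) and the standard library are available. Lean on these libraries where they do the work, as an engineer would, in place of code of your own. Each camera call takes 0.05 s, during which the arm holds its last target.

TASK

Two round stamps of the seven-piece set still stand on the desk beside their open round tin. Lift each by its handle and, without tipping it over, stand one in the free place in the middle of the tin and the other in the free place in the outer ring, so that both are upright and flat on the tin's floor among the five already there. The square stamp and the stamp with the wider round foot are not part of the set.

Things in the scene. Friction and masses are not known exactly. Their poses are not given: they have to be found in the camera images.
- stamp_a_mid (a point): First stamp of the set, loose, standing on the desk: black round foot 50 mm across, 18 mm high, lower edge chamfered 4 mm; above it an upright wooden handle 22 mm across, its top 80 mm above the underside. 75 to 155 g. Point on its axis, 40 mm above the underside; z up. Grip the handle, best 50 to 65 mm above the underside.
- stamp_b_mid (a point): Second stamp of the set, loose, standing on the desk: black round foot 50 mm across, 18 mm high, lower edge chamfered 4 mm; above it an upright wooden handle 22 mm across, its top 80 mm above the underside. 75 to 155 g. Point on its axis, 40 mm above the underside; z up. Grip the handle, best 50 to 65 mm above the underside. Same as the first; either may go into either place.
- tin_middle (a point): Free place in the middle of the tin: on the tin's axis, on its floor, 3 mm above the desk. Open round metal tin, fixed, 165 mm across inside, wall 2.5 mm, rim 30 mm above the desk. x points to the ring's free place, z up. Five more stamps of the set stand loose in it, 55 mm from here at 60, 120, 180, 240, 300 degrees from x. Fingers closing along y pass between their handles.
- tin_gap (a point): Free place in the tin's outer ring: on the tin's floor, 55 mm from the tin's axis along its x, where a stamp's axis belongs, about 5 mm then left between neighbouring feet. z up, axes parallel to those of the middle place. Outside the tin stand two other stamps, one with a 56 mm square foot, one with a 74 mm round foot, at least 80 mm from the set's two.
Not all that is in view belongs to the job. What is shaped like the part that bears stamp_a_mid but orange is not meant. Leave any white look-alike of the part that bears stamp_b_mid alone.

How it is judged:
By the outcome, as a careful person would: the job done as asked, in the order asked, and still so for the second after the job is handed in, with the robot touching nothing.
It also fails if it takes over 58 s, if anything falls off the work surface, if the arm or the gripper's body presses on something with over 40 N, if the wrist force passes 120 N, or if a joint passes its speed limit or range.

## Working session

There is one attempt and no reset: what is moved stays moved. The work goes in short steps, Python scripts to look and compute and a shell command to move; the robot and the scene stay as the last step left them, time stands still between calls to the robot, and variables do not carry over. Pictures are saved under pics/ and viewed, and the job is handed in when it is done.

```bash
mkdir -p pics; ls; python3 - <<'E'
from station import get_obs,get_image
import cv2,numpy as np
o=get_obs();print(o)
for n in ["scene","top","wrist"]:
    d=get_image(n);cv2.imwrite(f"pics/{n}0.png",d["img"][:,:,::-1]);print(n,d["vfov"],d["cx"],d["cy"],np.round(d["R"],4).tolist(),np.round(d["t"],4))
E
```

```text
pics
{'t': 0.0, 'joint_positions': array([ 6.74144173e+01,  1.58790802e+01, -1.59781295e+00,  7.26489084e+01,
        4.27031177e-04,  8.40738457e+01]), 'qd': array([-0.00655049,  0.10372038,  0.04071007,  0.05056614, -0.00909975,
       -0.01973991]), 'tau': array([ 1.46483417e-03, -4.45506656e+01,  2.95202315e+01,  1.63813960e-02,
       -1.39157115e-05, -4.13307660e-06]), 'ee_pos': array([0.17905436, 0.59839921, 0.40355059]), 'ee_rot': array([[-9.58025635e-01,  2.86681287e-01, -8.50149340e-04],
       [ 2.86682451e-01,  9.58023525e-01, -2.02439608e-03],
       [ 2.34106593e-04, -2.18314624e-03, -9.99997590e-01]]), 'force': array([-0.24589697,  0.61341437,  0.23917976]), 'ft_torque': array([-0.01357146,  0.03967567,  0.01776785]), 'width': 0.08510730712907029}
scene 46.104540475026056 253.13325230343227 196.82727034796318 [[-0.0979, 0.9952, -0.0005], [0.8267, 0.0811, -0.5567], [-0.554, -0.0549, -0.8307]] [-0.0013 -0.4207  1.2544]
top 55.5111423846006 252.91137421650913 194.30696149074134 [[-0.0205, -0.9997, 0.0097], [-0.9905, 0.0189, -0.1361], [0.1359, -0.0124, -0.9906]] [0.0351 0.5607 0.7622]
wrist 64.94452548135426 257.7573606914824 186.41628438022605 [[0.2876, 0.9577, -0.0024], [0.9254, -0.2773, 0.2585], [0.2469, -0.0766, -0.966]] [-0.625  -0.0322  0.3777]
```

View pics/scene0.png

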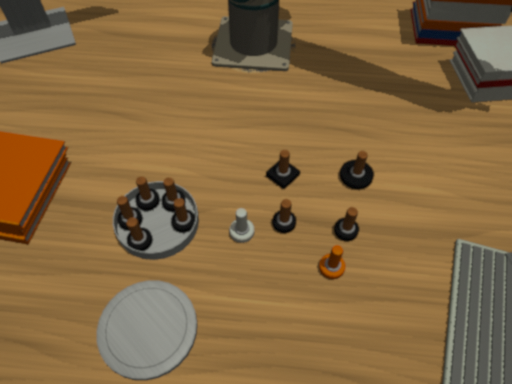

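View pics/top0.png

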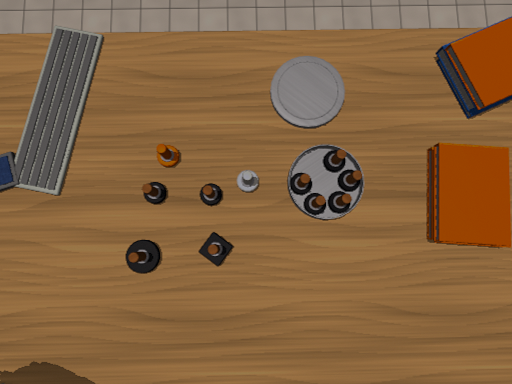

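View pics/wrist0.png

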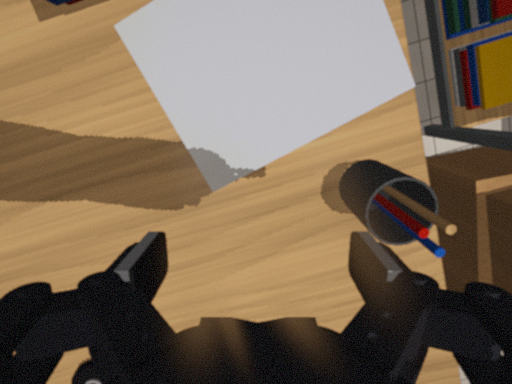

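The scene picture shows the tin at about (156,218) and the two black-footed set stamps at (284,220) and (346,228). The white stamp (241,228), orange (332,265), square (283,172) and wide (356,172) are the ones to leave. The top view agrees: set stamps at (210,194) and (155,192), tin at (326,182). I'll measure these next.

```bash
cat > h.py <<'E'
import numpy as np,cv2
from station import get_obs,get_image
def ray(d,u,v):
    f=d["img"].shape[0]/2/np.tan(np.radians(d["vfov"]/2))
    R=np.array(d["R"]);t=np.array(d["t"])
    r=R.T@np.array([(u-d["cx"])/f,(v-d["cy"])/f,1.]);c=-R.T@t
    return c,r
def onz(d,u,v,z):
    c,r=ray(d,u,v);return c+r*(z-c[2])/r[2]
def proj(d,X):
    f=d["img"].shape[0]/2/np.tan(np.radians(d["vfov"]/2))
    p=np.array(d["R"])@np.array(X)+np.array(d["t"]);return np.array([d["cx"]+f*p[0]/p[2],d["cy"]+f*p[1]/p[2]])
def tri(d1,p1,d2,p2):
    A=[];b=[]
    M=np.zeros((3,3));w=np.zeros(3)
    for d,p in((d1,p1),(d2,p2)):
        c,r=ray(d,*p);r=r/np.linalg.norm(r);P=np.eye(3)-np.outer(r,r);M+=P;w+=P@c
    return np.linalg.solve(M,w)
E
python3 - <<'E'
from h import *
s=get_image("scene");t=get_image("top")
def blobs(d,roi,name):
    x0,y0,x1,y1=roi;im=d["img"][y0:y1,x0:x1];hsv=cv2.cvtColor(im,cv2.COLOR_RGB2HSV)
    big=cv2.resize(im[:,:,::-1],None,fx=4 if name=="s" else 3,fy=4 if name=="s" else 3,interpolation=cv2.INTER_CUBIC)
    cv2.imwrite(f"pics/z_{name}.png",big[:600,:800])
    dark=(hsv[...,2]<50).astype(np.uint8)
    br=((hsv[...,1]>130)&(hsv[...,2]>=50)&(hsv[...,2]<150)&(hsv[...,0]<14)).astype(np.uint8)
    for n,m in(("dark",dark),("brown",br)):
        k,l,st,c=cv2.connectedComponentsWithStats(m)
        for i in range(1,k):
            if st[i,4]>25: print(name,n,st[i]+[x0,y0,0,0,0],np.round(c[i]+[x0,y0],1))
blobs(s,(100,140,390,285),"s");blobs(t,(120,130,380,280),"t")
E
```

```text
s dark [267 158  32  30 437] [281.8 174.1]
s dark [340 158  33  31 650] [355.5 174.6]
s dark [131 187  28  38 340] [144.8 203. ]
s dark [162 186  33  47 422] [176.7 214.2]
s dark [175 188  11  11  53] [180.7 192.8]
s dark [116 206  36  45 415] [132.5 231. ]
s dark [272 208  24  25 281] [282.5 222.1]
s dark [334 214  24  27 336] [345.  228.8]
s brown [323 253  18  18 146] [332.1 261.1]
t dark [306 146  39  26 325] [331.4 159. ]
t dark [347 153  13  17  47] [353.3 161.2]
t dark [338 170  25  30 293] [349.  181.7]
t dark [290 173  22  22 232] [299.6 184.7]
t dark [144 182  23  22 281] [156.5 193.2]
t dark [200 184  22  22 194] [212.5 195.7]
t dark [206 190   9   8  33] [211.2 194.5]
t dark [328 191  22  22 251] [337.5 202.7]
t dark [304 193  22  22 229] [313.3 204.6]
t dark [199 232  34  34 469] [216.1 248.6]
t dark [126 240  34  33 744] [144.1 255.8]
t brown [160 145  12  14  73] [166.1 153.7]
t brown [336 149  10  10  68] [340.7 153.6]
t brown [161 150  19  17  81] [174.  158.9]
t brown [352 170  10  10  68] [356.8 174.9]
t brown [300 174  10  10  71] [304.5 178.3]
t brown [143 184   9   9  69] [146.9 188. ]
t brown [202 185  11  10  80] [207.1 189.6]
t brown [315 195  11  11  73] [319.9 200.1]
t brown [342 194   9  10  66] [346.  198.1]
t brown [208 244  10  10  73] [212.2 249.1]
t brown [128 252  11  11  85] [132.9 256.8]
```

View pics/z_s.png

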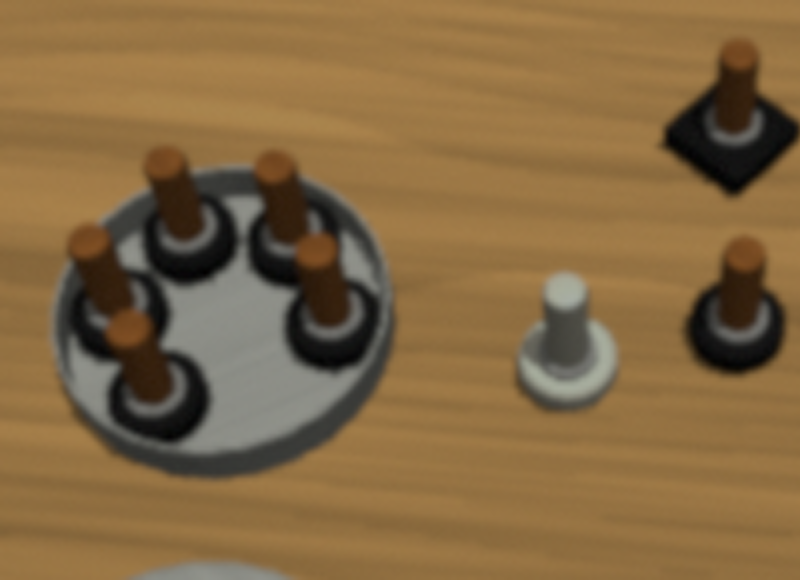

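View pics/z_t.png

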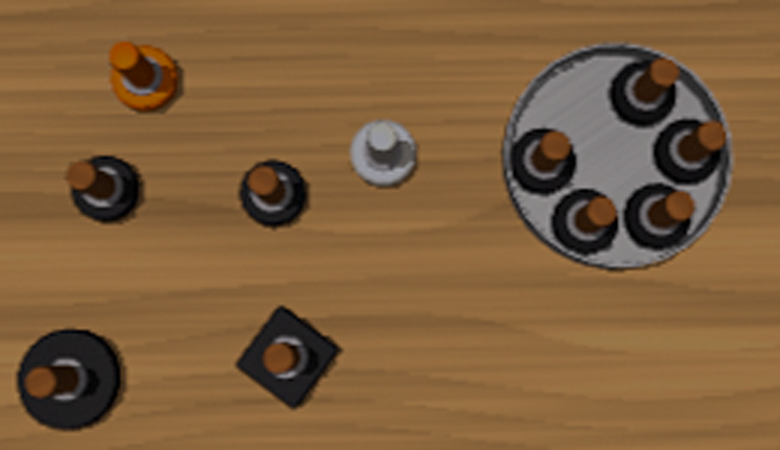

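```bash
python3 - <<'E'
from h import *
s=get_image("scene");t=get_image("top")
# scene handle tops: seeds from zoom
seeds={"A":(286,203),"B":(351,212),"sq":(284,155),"wide":(362,155),"g1":(141,181),"g2":(169,182),"g3":(122,201),"g4":(132,222),"g5":(179,203)}
hs=cv2.cvtColor(s["img"],cv2.COLOR_RGB2HSV).astype(int)
for k,(u,v) in seeds.items(): print(k,hs[v,u],hs[v+9,u+1],s["img"][v,u])
tops_t={"A":(207.1,189.6),"B":(146.9,188),"sq":(212.2,249.1),"wide":(132.9,256.8),"g1":(319.9,200.1),"g2":(346,198.1) }
for k,p in tops_t.items():
    X=onz(t,*p,.083 if k[0]=="g" else .08);print(k,np.round(X,4),"in scene",np.round(proj(s,X),1))
# dark feet
hw=cv2.cvtColor(t["img"],cv2.COLOR_RGB2HSV)
g=((hw[...,1]<60)&(hw[...,2]>50)).astype(np.uint8)
g[:,:280]=0;g[:140]=0;g[:,380:]=0
m=cv2.morphologyEx((g|((hw[...,2]<50)&(np.indices(g.shape)[1]>280)&(np.indices(g.shape)[1]<375)&(np.indices(g.shape)[0]>138)).astype(np.uint8)),cv2.MORPH_CLOSE,np.ones((5,5)))
c=max(cv2.findContours(m,cv2.RETR_EXTERNAL,cv2.CHAIN_APPROX_NONE)[0],key=cv2.contourArea)
print(cv2.boundingRect(c),cv2.fitEllipse(cv2.convexHull(c)))
e=cv2.fitEllipse(cv2.convexHull(c));print(onz(t,*e[0],.03),onz(t,e[0][0]+e[1][0]/2,e[0][1],.03)-onz(t,e[0][0]-e[1][0]/2,e[0][1],.03))
E
```

```text
A [ 14 185 117] [ 15 191  52] [117  73  32]
B [ 14 185 124] [ 13 190  51] [124  76  34]
sq [ 14 184 119] [ 14 188  53] [119  73  33]
wide [ 14 184 115] [ 13 186  52] [115  71  32]
g1 [ 14 185 116] [ 14 199  50] [116  72  32]
g2 [ 14 185 117] [ 14 194  50] [117  72  32]
g3 [ 14 183 124] [ 15 215  45] [124  77  35]
g4 [ 14 183 120] [ 13 184  47] [120  74  34]
g5 [ 14 184 122] [ 13 187  49] [122  75  34]
A [0.5673 0.1195 0.08  ] in scene [285.4 203.8]
B [0.573  0.2444 0.08  ] in scene [350.9 211.7]
sq [0.4447 0.1096 0.08  ] in scene [284.1 154. ]
wide [0.4326 0.27   0.08  ] in scene [361.9 155.4]
g1 [ 0.5404 -0.1138  0.083 ] in scene [168.4 182. ]
g2 [ 0.5435 -0.1681  0.083 ] in scene [141.1 181.1]
(288, 145, 76, 75) ((325.53375244140625, 181.6160888671875), (74.65750122070312, 76.31346893310547), 103.41231536865234)
[ 0.58791851 -0.13872914  0.03      ] [-0.00313522 -0.16689858  0.        ]
```

```bash
python3 - <<'E'
from h import *
s=get_image("scene");t=get_image("top")
def tops(d,seeds):
    h=cv2.cvtColor(d["img"],cv2.COLOR_RGB2HSV)
    print(h[int(150),30])
    out={}
    for k,(u,v) in seeds.items():
        y,x=np.mgrid[v-9:v+10,u-9:u+10];p=h[v-9:v+10,u-9:u+10].astype(int)
        m=((p[...,0]<=15)&(p[...,1]>168)&(p[...,2]>75)).astype(np.uint8)
        n,l,st,c=cv2.connectedComponentsWithStats(m);i=l[9,9]
        out[k]=c[i]+[u-9,v-9];print(k,st[i],end=";")
    print();return out
S=tops(s,{"A":(286,203),"B":(351,212),"sq":(284,155),"wide":(362,155),"g1":(169,182),"g2":(141,181),"g3":(122,201),"g4":(132,222),"g5":(179,203)})
T=tops(t,{"A":(207,189),"B":(147,188),"sq":(212,249),"wide":(133,257),"g1":(320,200),"g2":(346,198),"g3":(357,175),"g4":(341,154),"g5":(304,178)})
P=[]
for k in S:
    z=.083 if k[0]=="g" else .08
    a=onz(t,*T[k],z);b=onz(s,*S[k],z);X=tri(s,S[k],t,T[k]);print(k,np.round(a[:2],4),np.round(b[:2],4),np.round(X,4))
    if k[0]=="g":P.append((a+b)[:2]/2)
P=np.array(P)
from scipy.optimize import least_squares
ang=np.radians([300-60*i for i in range(5)])
# order g1..g5 goes around ; g5,g4 border gap
for nm,sg in(("ord", -1),("rev",1)):
    an=np.array([0,1,2,3])
A0=np.arctan2(*(P-[.588,-.139]).T[::-1]);print(np.degrees(A0))
def f(q,r=False):
    out=[]
    for p,a in zip(P,base):
        out+=list(q[:2]+.055*np.array([np.cos(q[2]+a),np.sin(q[2]+a)])-p)
    return out
gap=np.degrees(np.angle(-np.sum(np.exp(1j*A0))))
base=[]
for a in A0: base.append(np.radians(60*round(((np.degrees(a)-gap)%360)/60)))
print(gap,np.degrees(base))
r=least_squares(f,[.588,-.139,np.radians(gap)]);print(r.x[:2],np.degrees(r.x[2]),np.round(np.array(r.fun).reshape(-1,2)*1000,1))
E
```

```text
[ 13 255 165]
A [ 4  6 10  8 65];B [ 5  5 10  8 65];sq [ 5  5  9  7 49];wide [ 5  5  9  8 51];g1 [ 4  5  9  8 56];g2 [ 4  5 10  8 62];g3 [ 4  5 10  8 62];g4 [ 4  4 11 10 78];g5 [ 4  5 10  8 66];
[ 0  9 83]
A [ 5  6  9  9 69];B [ 4  5 10  9 70];sq [ 5  5 10  9 74];wide [ 5  5 10 10 72];g1 [ 5  5  9  9 67];g2 [ 5  5  9  9 67];g3 [ 5  5  9  9 66];g4 [ 5  5  9  9 64];g5 [ 5  5 10  9 66];
A [0.5669 0.1194] [0.5665 0.12  ] [0.5668 0.1197 0.0803]
B [0.5732 0.2455] [0.5724 0.2462] [0.573  0.2457 0.0807]
sq [0.445  0.1094] [0.4441 0.1101] [0.4449 0.1097 0.081 ]
wide [0.4319 0.2697] [0.4308 0.2711] [0.4319 0.2702 0.0809]
g1 [ 0.5404 -0.1138] [ 0.5395 -0.1143] [ 0.5403 -0.1138  0.0842]
g2 [ 0.5435 -0.1683] [ 0.5423 -0.1691] [ 0.5434 -0.1682  0.0845]
g3 [ 0.5923 -0.194 ] [ 0.5925 -0.1944] [ 0.5924 -0.1943  0.0828]
g4 [ 0.6383 -0.1626] [ 0.6373 -0.1634] [ 0.638  -0.1626  0.0843]
g5 [ 0.5872 -0.0837] [ 0.586  -0.0843] [ 0.5869 -0.0837  0.0845]
[ 152.56941095 -146.65496745  -85.42550865  -25.73226967   91.46949657]
34.11734857224146 [120. 180. 240. 300.  60.]
[ 0.58914558 -0.13877386] 33.15837604763757 [[ 0.1  0.1]
 [ 0.2 -0.2]
 [-0.2  0.5]
 [ 0.4 -0.6]
 [-0.5  0.2]]
```

```bash
cat >> h.py <<'E'
A=np.array([.5668,.1197]);B=np.array([.573,.2457]);C=np.array([.5891,-.1388]);PSI=33.16
G=C+.055*np.array([np.cos(np.radians(PSI)),np.sin(np.radians(PSI))])
def go(x,y,z,psi=PSI+90):
    o=get_obs();R=np.array(o["ee_rot"]);p=np.array(o["ee_pos"])
    d=R.T@(np.array([x,y,z])-p)
    a=np.degrees(np.arctan2(R[1,1],R[0,1]));da=(psi-a+90)%180-90
    print("t",round(o["t"],2),"pos",p.round(4),"F",np.round(o["force"],1),"w",round(o["width"],4),"tilt",np.round(R[:2,2],4),"ypsi",a.round(2)," -> shift cm",np.round(d*100,2),"turn rad",round(-np.radians(da),3))
E
python3 - <<'E'
from h import *
t=get_image("top")
print("white",onz(t,247,175,.08),"orange",onz(t,162.,148.5,.08),"G",G)
go(*A,.33)
E
python3 -m inch '[[[0,0,0],-0.174],[[0,0,0],-0.174],[[0,0,0],-0.174],[[0,0,0],-0.174],[[0,0,0],-0.174]]' 0.7 40
python3 -c "
from h import *
go(*A,.33)"
```

```text
white [0.59659642 0.03604664 0.08      ] orange [0.65675875 0.21425567 0.08      ] G [ 0.63514305 -0.10871616]
t 0.5 pos [0.1792 0.5987 0.4047] F [ 0.1  0.3 -0.3] w 0.0857 tilt [-0.     -0.0001] ypsi 73.34  -> shift cm [-50.87 -34.78   7.47] turn rad -0.87
t: 1.12
ee_pos: [0.1792, 0.5988, 0.4049]
ee_rot: [[-0.821, -0.571, 0.0], [-0.571, 0.821, 0.0], [-0.0, 0.0, -1.0]]
force: [0.6, -0.7, -0.3]
width: 0.0598
t 1.12 pos [0.1792 0.5988 0.4049] F [ 0.6 -0.7 -0.3] w 0.0598 tilt [0.0001 0.0003] ypsi 124.81  -> shift cm [ -4.47 -61.46   7.48] turn rad 0.029
```

```bash
python3 -m inch '[[[-0.4,-6,0.5],0.029],[[-0.4,-6,0.5],0],[[-0.4,-6,0.5],0],[[-0.4,-6,0.5],0],[[-0.4,-6,0.5],0]]'
python3 -c "
from h import *
go(*A,.33)"
```

```text
t: 1.75
ee_pos: [0.3651, 0.3577, 0.3803]
ee_rot: [[-0.832, -0.555, 0.005], [-0.555, 0.832, 0.006], [-0.007, 0.002, -1.0]]
force: [1.0, 0.4, 0.0]
width: 0.06
t 1.75 pos [0.3651 0.3577 0.3803] F [1.  0.4 0. ] w 0.06 tilt [0.0047 0.0059] ypsi 123.68  -> shift cm [ -3.55 -31.01   4.98] turn rad 0.009
```

```bash
python3 -m inch '[[[-0.7,-6,1],0.009],[[-0.7,-6,1],0],[[-0.7,-6,1],0],[[-0.7,-6,1],0],[[-0.7,-6,1],0]]'
python3 -c "
from h import *
go(*A,.33)"
```

```text
t: 2.38
ee_pos: [0.563, 0.1203, 0.3317]
ee_rot: [[-0.837, -0.547, 0.012], [-0.547, 0.837, 0.009], [-0.015, 0.001, -1.0]]
force: [0.3, 1.1, 0.4]
width: 0.0597
t 2.38 pos [0.563  0.1203 0.3317] F [0.3 1.1 0.4] w 0.0597 tilt [0.0116 0.0093] ypsi 123.15  -> shift cm [-0.28 -0.26  0.18] turn rad -0.0
```

```bash
python3 -m inch '[[[-0.2,-0.2,1.5],0],[[0,0,1],0],[[0,0,0.5],0],[[0,0,0],0],[[0,0,0],0]]'
python3 - <<'E'
from h import *
go(*A,.212)
w=get_image("wrist");cv2.imwrite("pics/w1.png",w["img"][:,:,::-1])
print(proj(w,[*A,.08]),proj(w,[*A,.018]))
E
```

```text
t: 3.0
ee_pos: [0.5663, 0.1197, 0.3001]
ee_rot: [[-0.838, -0.546, 0.011], [-0.545, 0.838, 0.01], [-0.014, 0.002, -1.0]]
force: [0.7, -0.0, 0.3]
width: 0.0597
t 3.0 pos [0.5663 0.1197 0.3001] F [ 0.7 -0.   0.3] w 0.0597 tilt [0.0107 0.0096] ypsi 123.06  -> shift cm [ 0.08 -0.04  8.81] turn rad -0.002
[254.76809063 203.55190473] [255.33985541 179.81403672]
```

View pics/w1.png

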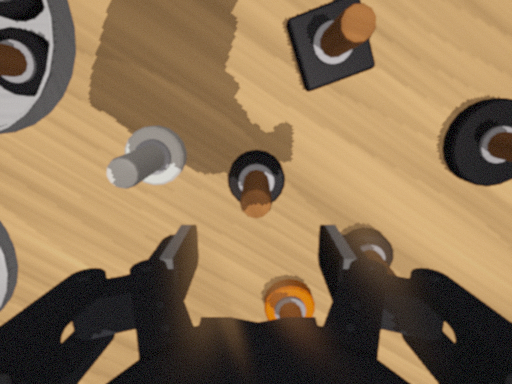

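The wrist view shows the set stamp A with its handle top at (256,205), within 2 px of the prediction (254.8,203.6). A small tool tilt (0.8°) has built up, so from here I'll aim with the grasp point instead of the TCP.

```bash
cat >> h.py <<'E'
def gp(x,y,z,L=.155,psi=PSI+90):
    o=get_obs();R=np.array(o["ee_rot"]);p=np.array(o["ee_pos"]);g=p+R[:,2]*L
    d=R.T@(np.array([x,y,z])-g)
    a=np.degrees(np.arctan2(R[1,1],R[0,1]));da=(psi-a+90)%180-90
    print("t",round(o["t"],2),"grasp",g.round(4),"F",np.round(o["force"],1),"w",round(o["width"],4),"tilt",np.round(R[:2,2],4)," -> shift cm",np.round(d*100,2),"turn",round(-np.radians(da),3))
E
python3 -c "
from h import *
gp(*A,.057)"
python3 -m inch '[[[0.18,0,0],0],[[0,0,1.5],0],[[0,0,1.5],0],[[0,0,1.5],0],[[0,0,1.5],0]]'
python3 -c "
from h import *
gp(*A,.057)"
```

```text
t 3.05 grasp [0.5679 0.1212 0.1452] F [ 0.3  0.4 -0.5] w 0.06 tilt [0.0107 0.0097]  -> shift cm [ 0.3  -0.08  8.81] turn -0.002
t: 3.68
ee_pos: [0.5657, 0.1198, 0.2377]
ee_rot: [[-0.837, -0.546, 0.014], [-0.546, 0.838, 0.01], [-0.017, 0.001, -1.0]]
force: [-0.7, -0.2, 0.1]
width: 0.0599
t 3.67 grasp [0.5678 0.1213 0.0827] F [-0.7 -0.2  0.1] w 0.0599 tilt [0.0136 0.01  ]  -> shift cm [ 0.21 -0.09  2.57] turn -0.001
```

```bash
python3 -m inch '[[[0.15,-0.05,1],0],[[0.1,-0.04,1],0],[[0,0,0.5],0],[[0,0,0],0],[[0,0,0],0]]'
python3 -c "
from h import *
gp(*A,.057)"
```

```text
t: 4.3
ee_pos: [0.5637, 0.1176, 0.2089]
ee_rot: [[-0.838, -0.546, 0.01], [-0.546, 0.838, 0.01], [-0.014, 0.002, -1.0]]
force: [0.6, 0.1, -0.3]
width: 0.0599
t 4.3 grasp [0.5653 0.1191 0.0539] F [ 0.6  0.1 -0.3] w 0.0599 tilt [0.0103 0.0096]  -> shift cm [-0.17 -0.03 -0.31] turn -0.001
```

```bash
python3 -m inch '[[[-0.15,-0.03,-0.2],0],[[0,0,0],0],[[0,0,0],0],[[0,0,0],0],[[0,0,0],0]]' 0 40
python3 -c "
from h import *
gp(*A,.057)"
```

```text
t: 4.92
ee_pos: [0.5657, 0.1183, 0.2122]
ee_rot: [[-0.838, -0.546, 0.012], [-0.546, 0.838, 0.01], [-0.016, 0.001, -1.0]]
force: [-0.5, -0.2, -1.2]
width: 0.0211
t 4.92 grasp [0.5676 0.1198 0.0572] F [-0.5 -0.2 -1.2] w 0.0211 tilt [0.0125 0.0099]  -> shift cm [0.08 0.04 0.02] turn -0.001
```

Gripped, with the opening at 21 mm against the 22 mm handle. Lifting.

```bash
python3 -m inch '[[[0,0,-1.5],0],[[0,0,-2.5],0],[[0,0,-3],0],[[0,0,-3],0],[[0,0,-2],0]]'
python3 - <<'E'
from h import *
gp(*C,.17)
w=get_image("wrist");s=get_image("scene");t=get_image("top")
cv2.imwrite("pics/w2.png",w["img"][:,:,::-1]);cv2.imwrite("pics/s2.png",s["img"][:,:,::-1])
E
```

```text
t: 5.55
ee_pos: [0.5628, 0.1169, 0.3369]
ee_rot: [[-0.838, -0.546, 0.008], [-0.546, 0.838, 0.01], [-0.012, 0.003, -1.0]]
force: [0.3, 0.7, -0.9]
width: 0.0212
t 5.55 grasp [0.5641 0.1184 0.1819] F [ 0.3  0.7 -0.9] w 0.0212 tilt [0.0084 0.0096]  -> shift cm [ 11.97 -22.91   0.96] turn -0.001
```

View pics/w2.png

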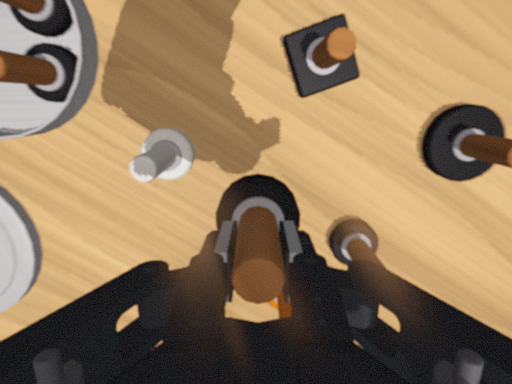

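View pics/s2.png

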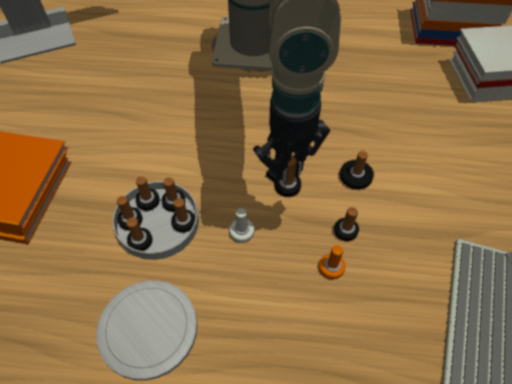

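The scene view shows the stamp held upright (288,180), with the other stamps undisturbed. In the wrist view the foot hangs clear at (258,210). Moving to the tin.

```bash
python3 -m inch '[[[1.5,-3,0],0],[[2,-4,0],0],[[2,-4,0],0],[[2,-4,0],0],[[1.5,-3,0],0]]'
python3 -c "
from h import *
gp(*C,.18)"
```

```text
t: 6.32
ee_pos: [0.584, -0.0855, 0.328]
ee_rot: [[-0.834, -0.551, -0.0], [-0.551, 0.834, 0.012], [-0.006, 0.01, -1.0]]
force: [0.2, 0.9, -1.4]
width: 0.021
t 6.33 grasp [ 0.584  -0.0837  0.173 ] F [ 0.2  0.9 -1.4] w 0.021 tilt [-0.0002  0.0119]  -> shift cm [ 2.61 -4.87 -0.76] turn 0.005
```

```bash
python3 -m inch '[[[0.9,-1.6,-0.2],0.005],[[0.9,-1.6,-0.1],0],[[0.6,-1.3,0],0],[[0,0,0],0],[[0,0,0],0]]'
python3 -c "
from h import *
gp(*C,.18)"
```

```text
t: 6.95
ee_pos: [0.5877, -0.1387, 0.3276]
ee_rot: [[-0.838, -0.546, -0.005], [-0.546, 0.838, 0.015], [-0.004, 0.015, -1.0]]
force: [-0.5, 0.1, -0.6]
width: 0.0211
t 6.95 grasp [ 0.5869 -0.1364  0.1727] F [-0.5  0.1 -0.6] w 0.0211 tilt [-0.0051  0.015 ]  -> shift cm [-0.05 -0.31 -0.74] turn -0.001
```

```bash
python3 -m inch '[[[0,-0.25,0.3],0],[[0,0,0.3],0],[[0,0,0.2],0],[[0,0,0],0],[[0,0,0],0]]'
python3 - <<'E'
from h import *
gp(*C,.18)
w=get_image("wrist");s=get_image("scene");t=get_image("top")
cv2.imwrite("pics/w3.png",w["img"][:,:,::-1])
b=lambda d,r:cv2.resize(d["img"][r[1]:r[3],r[0]:r[2],::-1],None,fx=4,fy=4,interpolation=cv2.INTER_CUBIC)
cv2.imwrite("pics/s3.png",b(s,(90,120,240,260)));cv2.imwrite("pics/t3.png",b(t,(270,120,390,240)))
for z in (.10,.118): print(proj(s,[*C,z]),proj(t,[*C,z]))
E
```

```text
t: 7.58
ee_pos: [0.589, -0.1388, 0.3189]
ee_rot: [[-0.836, -0.548, -0.006], [-0.548, 0.836, 0.016], [-0.004, 0.016, -1.0]]
force: [-0.3, -0.5, -0.4]
width: 0.0208
t 7.58 grasp [ 0.5881 -0.1364  0.164 ] F [-0.3 -0.5 -0.4] w 0.0208 tilt [-0.0057  0.0157]  -> shift cm [ 0.04 -0.23 -1.61] turn 0.001
[148.7795109  196.51568069] [332.63227257 175.19670101]
[146.91158812 191.11247909] [334.67457502 173.49853858]
```

View pics/w3.png

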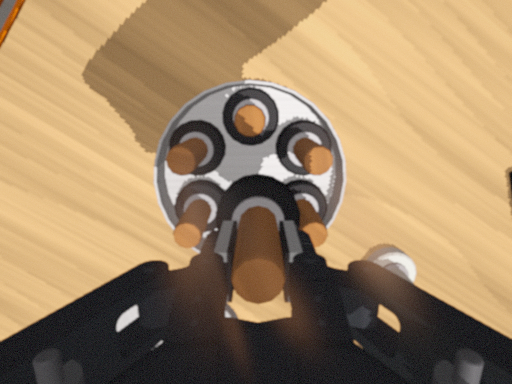

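View pics/s3.png

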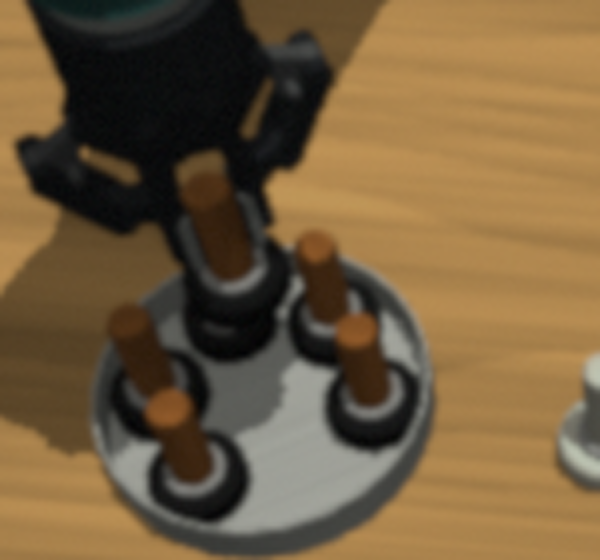

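View pics/t3.png

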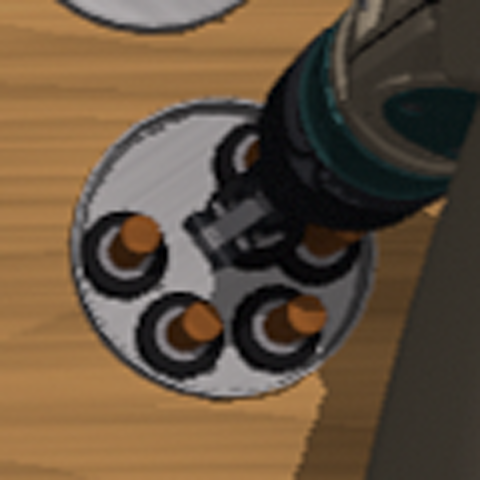

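The wrist view shows the free place ringed by the five stamps, with the held foot slightly short of it. Scene and kinematics agree on about 3–4 mm in y. I'll correct that, then descend.

```bash
python3 -m inch '[[[-0.1,-0.3,0],0],[[0,-0.1,0.7],0],[[0,0,1],0],[[0,0,1],0],[[0,0,0.5],0]]'
cat >> h.py <<'E'
def foot(X,Y,tg,off,zu,gz=.057):
    # tg: tilt at grip (x,y); off: stamp axis minus grasp point at grip (world xy, same yaw)
    o=get_obs();R=np.array(o["ee_rot"]);p=np.array(o["ee_pos"]);g=p+R[:,2]*.155
    dt=R[:2,2]-np.array(tg);f=np.array([*(g[:2]+np.array(off)+dt*gz),g[2]-gz])
    d=R.T@(np.array([X,Y,zu])-f)
    print("t",round(o["t"],2),"foot",f.round(4),"F",np.round(o["force"],1),"M",np.round(o["ft_torque"],2),"tiltd",dt.round(4),"shift cm",np.round(d*100,2))
TGA=(.0125,.0099);OFA=(-.0008,-.0001)
E
python3 -c "
from h import *
foot(*C,TGA,OFA,.003);gp(*C,.06)"
```

```text
t: 8.35
ee_pos: [0.5921, -0.1416, 0.2847]
ee_rot: [[-0.837, -0.548, -0.005], [-0.548, 0.836, 0.016], [-0.004, 0.016, -1.0]]
force: [0.3, 0.4, -0.6]
width: 0.0206
t 8.35 foot [ 0.5894 -0.1389  0.0727] F [ 0.3  0.4 -0.6] M [-0.01  0.02 -0.01] tiltd [-0.0179  0.0057] shift cm [ 0.05 -0.09  6.97]
t 8.35 grasp [ 0.5912 -0.1391  0.1297] F [ 0.3  0.4 -0.6] w 0.0206 tilt [-0.0054  0.0156]  -> shift cm [0.19 0.03 6.97] turn 0.001
```

```bash
python3 -m inch '[[[0,0,0.8],0],[[0,0,0.8],0],[[0,0,0.8],0],[[0,0,0.5],0],[[0,0,0],0]]'
python3 - <<'E'
from h import *
foot(*C,TGA,OFA,.003)
w=get_image("wrist");cv2.imwrite("pics/w4.png",w["img"][:,:,::-1])
s=get_image("scene")
b=lambda d,r:cv2.resize(d["img"][r[1]:r[3],r[0]:r[2],::-1],None,fx=4,fy=4,interpolation=cv2.INTER_CUBIC)
cv2.imwrite("pics/s4.png",b(s,(90,120,240,260)))
E
```

```text
t: 8.98
ee_pos: [0.5915, -0.1409, 0.2527]
ee_rot: [[-0.837, -0.548, -0.007], [-0.548, 0.836, 0.016], [-0.003, 0.017, -1.0]]
force: [-0.5, 0.0, -1.7]
width: 0.0209
t 8.97 foot [ 0.5885 -0.1381  0.0407] F [-0.5  0.  -1.7] M [0.03 0.05 0.05] tiltd [-0.0196  0.0063] shift cm [-0.   -0.16  3.77]
```

View pics/w4.png

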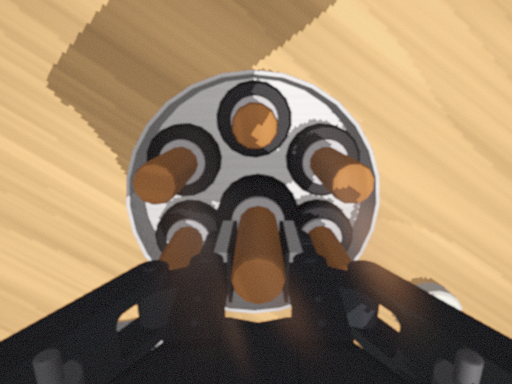

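View pics/s4.png

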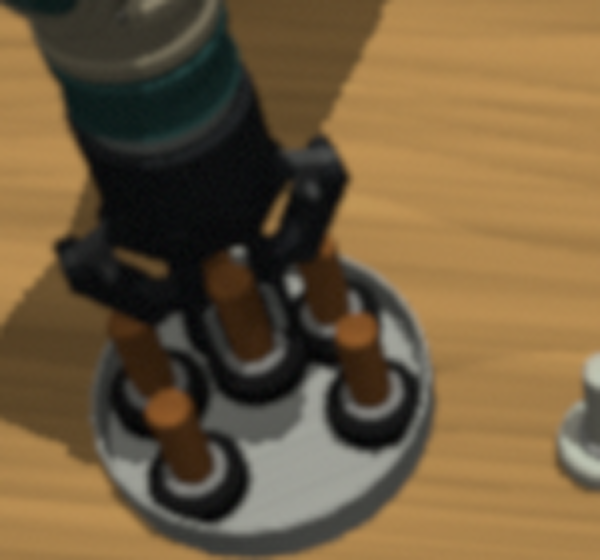

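```bash
python3 -m inch '[[[0,-0.15,0.8],0],[[0,0,0.8],0],[[0,0,0.7],0],[[0,0,0.5],0],[[0,0,0.2],0]]'
python3 -c "
from h import *
foot(*C,TGA,OFA,.003)"
```

```text
t: 9.7
ee_pos: [0.5928, -0.142, 0.2217]
ee_rot: [[-0.837, -0.548, -0.005], [-0.548, 0.836, 0.015], [-0.004, 0.016, -1.0]]
force: [-0.1, -0.8, -0.1]
width: 0.021
t 9.7 foot [ 0.5902 -0.1394  0.0097] F [-0.1 -0.8 -0.1] M [-0.03 -0.04  0.03] tiltd [-0.0175  0.0056] shift cm [0.07 0.1  0.67]
```

```bash
python3 -m inch '[[[0.05,0.1,0.3],0],[[0,0,0.2],0],[[0,0,0.1],0],[[0,0,0.1],0],[[0,0,0],0]]'
python3 -c "
from h import *
foot(*C,TGA,OFA,.003)"
```

```text
t: 10.32
ee_pos: [0.592, -0.1413, 0.2157]
ee_rot: [[-0.837, -0.548, -0.004], [-0.548, 0.836, 0.015], [-0.005, 0.015, -1.0]]
force: [-0.1, -0.1, -1.2]
width: 0.0212
t 10.32 foot [ 0.5897 -0.1388  0.0038] F [-0.1 -0.1 -1.2] M [-0.05 -0.07  0.02] tiltd [-0.0164  0.0051] shift cm [0.05 0.03 0.08]
```

```bash
python3 -m inch '[[[0,0,0.1],0],[[0,0,0.1],0],[[0,0,0.05],0],[[0,0,0],0],[[0,0,0],0]]'
python3 -c "
from h import *
foot(*C,TGA,OFA,.003)"
```

```text
t: 10.95
ee_pos: [0.5922, -0.1413, 0.2154]
ee_rot: [[-0.837, -0.548, -0.003], [-0.548, 0.836, 0.015], [-0.005, 0.014, -1.0]]
force: [-0.7, -0.1, 2.4]
width: 0.0213
t 10.95 foot [ 0.59   -0.1389  0.0034] F [-0.7 -0.1  2.4] M [ 0.08  0.23 -0.  ] tiltd [-0.0157  0.0047] shift cm [0.07 0.05 0.04]
```

Contact with the tin floor: +2.4 N at underside height 3.4 mm. Opening just enough to release, then going straight up.

```bash
python3 -m inch '[[[0,0,0],0],[[0,0,0],0],[[0,0,0],0],[[0,0,0],0],[[0,0,0],0]]' 0.45
python3 -m inch '[[[0,0,-0.5],0],[[0,0,-1.5],0],[[0,0,-2.5],0],[[0,0,-3],0],[[0,0,-3],0]]'
python3 - <<'E'
from h import *
gp(*B,.15)
w=get_image("wrist");cv2.imwrite("pics/w5.png",w["img"][:,:,::-1])
s=get_image("scene")
b=lambda d,r:cv2.resize(d["img"][r[1]:r[3],r[0]:r[2],::-1],None,fx=4,fy=4,interpolation=cv2.INTER_CUBIC)
cv2.imwrite("pics/s5.png",b(s,(90,120,240,260)))
E
```

```text
t: 11.58
ee_pos: [0.5926, -0.1415, 0.2146]
ee_rot: [[-0.837, -0.548, -0.002], [-0.548, 0.836, 0.014], [-0.006, 0.013, -1.0]]
force: [0.2, -0.2, -0.9]
width: 0.0387
t: 12.2
ee_pos: [0.592, -0.1427, 0.3234]
ee_rot: [[-0.837, -0.548, -0.006], [-0.548, 0.836, 0.016], [-0.004, 0.016, -1.0]]
force: [0.4, -2.0, -0.1]
width: 0.0383
t 12.2 grasp [ 0.5911 -0.1403  0.1684] F [ 0.4 -2.  -0.1] w 0.0383 tilt [-0.0057  0.0157]  -> shift cm [-19.63  33.25   2.46] turn 0.001
```

View pics/w5.png

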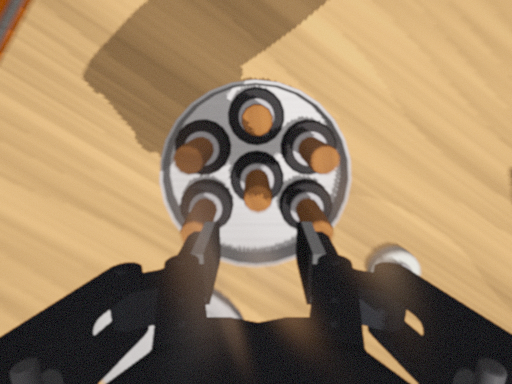

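View pics/s5.png

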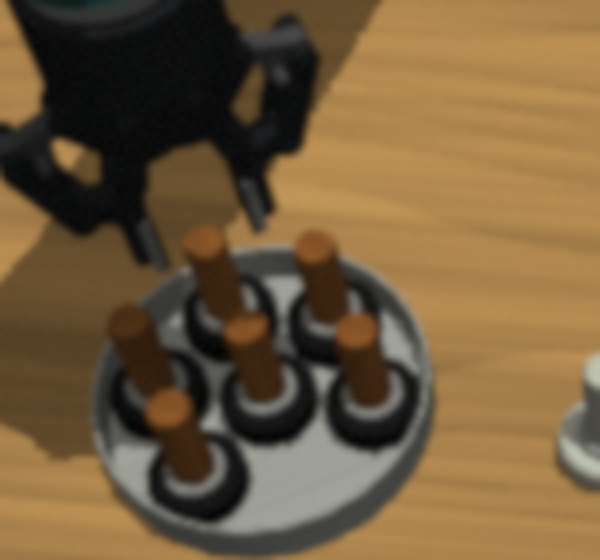

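The middle stamp stands upright and centred, wrist view (258,175), with the five neighbours unmoved. Heading for stamp B.

```bash
python3 -m inch '[[[-1.8,3,0],0],[[-2.4,4,0],0],[[-2.4,4,0],0],[[-2.4,4,0],0],[[-2.4,4,0],0]]' 0.7
python3 -c "
from h import *
gp(*B,.15)"
```

```text
t: 12.92
ee_pos: [0.5858, 0.0805, 0.3319]
ee_rot: [[-0.84, -0.542, 0.008], [-0.542, 0.84, 0.011], [-0.012, 0.005, -1.0]]
force: [-0.3, -0.2, 0.8]
width: 0.0599
t 12.93 grasp [0.587  0.0822 0.1769] F [-0.3 -0.2  0.8] w 0.0599 tilt [0.0076 0.0113]  -> shift cm [-7.65 14.48  2.86] turn -0.006
```

```bash
python3 -m inch '[[[-2,3.7,0.5],-0.006],[[-2,3.8,0.5],0],[[-2,3.8,0.5],0],[[-1.2,2.4,0.5],0],[[0,0,0],0]]'
python3 -c "
from h import *
gp(*B,.15)"
```

```text
t: 13.55
ee_pos: [0.5692, 0.2428, 0.3132]
ee_rot: [[-0.834, -0.551, 0.008], [-0.551, 0.834, 0.011], [-0.013, 0.005, -1.0]]
force: [0.9, 0.6, -0.5]
width: 0.0596
t 13.55 grasp [0.5705 0.2446 0.1583] F [ 0.9  0.6 -0.5] w 0.0596 tilt [0.0083 0.0114]  -> shift cm [-0.26 -0.05  0.83] turn 0.005
```

```bash
python3 -m inch '[[[-0.25,0,1.5],0.005],[[0,0,1.5],0],[[0,0,1.5],0],[[0,0,0.5],0],[[0,0,0],0]]'
python3 - <<'E'
from h import *
gp(*B,.057)
w=get_image("wrist");cv2.imwrite("pics/w6.png",w["img"][:,:,::-1]);print(proj(w,[*B,.08]),proj(w,[*B,.0]))
E
```

```text
t: 14.18
ee_pos: [0.5718, 0.2415, 0.2585]
ee_rot: [[-0.84, -0.543, 0.006], [-0.543, 0.84, 0.01], [-0.01, 0.005, -1.0]]
force: [-0.5, 0.3, -0.1]
width: 0.0597
t 14.18 grasp [0.5727 0.243  0.1035] F [-0.5  0.3 -0.1] w 0.0597 tilt [0.0057 0.0095]  -> shift cm [-0.12  0.19  4.65] turn -0.004
[259.28943867 235.90337561] [258.34422281 192.2868657 ]
```

View pics/w6.png

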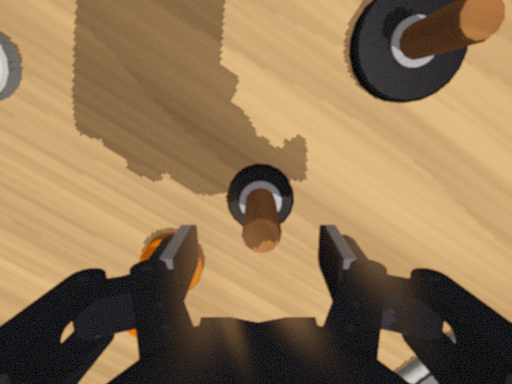

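The wrist view shows B's handle top at (262,236) against a predicted (259,236), a 1–2 mm difference in the closing direction. The orange stamp is off to the side under the left finger, clear by geometry. Descending.

```bash
python3 -m inch '[[[-0.1,0.15,1],-0.004],[[0,0.1,1.2],0],[[0,0,1.2],0],[[0,0,0.9],0],[[0,0,0.2],0]]'
python3 -c "
from h import *
gp(*B,.057)"
```

```text
t: 14.85
ee_pos: [0.572, 0.2451, 0.2114]
ee_rot: [[-0.837, -0.547, 0.008], [-0.547, 0.837, 0.01], [-0.012, 0.004, -1.0]]
force: [0.0, 0.1, -0.7]
width: 0.0599
t 14.85 grasp [0.5732 0.2467 0.0564] F [ 0.   0.1 -0.7] w 0.0599 tilt [0.0075 0.01  ]  -> shift cm [ 0.07 -0.07 -0.06] turn 0.0
```

```bash
python3 -m inch '[[[0.05,0,0],0],[[0,0,0],0],[[0,0,0],0],[[0,0,0],0],[[0,0,0],0]]' 0 40
python3 -c "
from h import *
gp(*B,.057)"
python3 -m inch '[[[0,0,-1.5],0],[[0,0,-2.5],0],[[0,0,-3],0],[[0,0,-3],0],[[0,0,-2],0]]'
python3 - <<'E'
from h import *
gp(*G,.18)
w=get_image("wrist");cv2.imwrite("pics/w7.png",w["img"][:,:,::-1])
E
```

```text
t: 15.48
ee_pos: [0.5719, 0.2449, 0.212]
ee_rot: [[-0.837, -0.547, 0.009], [-0.547, 0.837, 0.01], [-0.013, 0.004, -1.0]]
force: [-0.2, 0.3, -1.0]
width: 0.0213
t 15.47 grasp [0.5732 0.2465 0.057 ] F [-0.2  0.3 -1. ] w 0.0213 tilt [0.0086 0.0104]  -> shift cm [ 0.06 -0.05  0.  ] turn 0.0
t: 16.1
ee_pos: [0.5701, 0.2434, 0.3378]
ee_rot: [[-0.837, -0.547, 0.007], [-0.547, 0.837, 0.01], [-0.011, 0.005, -1.0]]
force: [0.1, 0.4, -0.6]
width: 0.0207
t 16.1 grasp [0.5712 0.2449 0.1828] F [ 0.1  0.4 -0.6] w 0.0207 tilt [0.007  0.0099]  -> shift cm [ 1.40e+01 -3.31e+01 -3.00e-02] turn 0.0
```

View pics/w7.png

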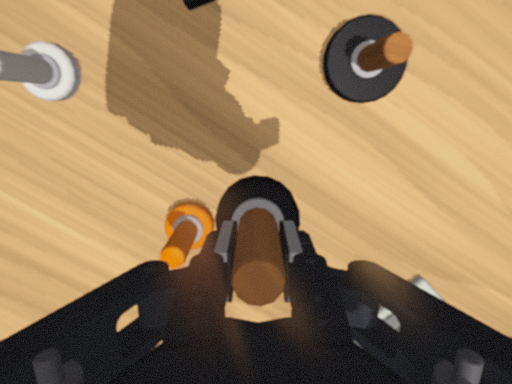

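```bash
python3 -m inch '[[[1.4,-3.3,0],0],[[1.8,-4.2,0],0],[[1.8,-4.2,0],0],[[1.8,-4.2,0],0],[[1.8,-4.2,-0.2],0]]'
cat >> h.py <<'E'
TGB=(.0086,.0104);OFB=(-.0005,-.0003)
E
python3 -c "
from h import *
foot(*G,TGB,OFB,.12)"
```

```text
t: 16.77
ee_pos: [0.6104, 0.0261, 0.345]
ee_rot: [[-0.833, -0.553, 0.019], [-0.553, 0.833, 0.013], [-0.023, 0.001, -1.0]]
force: [-0.0, 0.6, -1.3]
width: 0.0212
t 16.77 foot [0.6134 0.0281 0.1331] F [-0.   0.6 -1.3] M [ 0.02  0.01 -0.  ] tiltd [0.0104 0.003 ] shift cm [  5.79 -12.6    1.16]
```

```bash
python3 -m inch '[[[1.6,-3.4,0],0.006],[[1.6,-3.4,0],0],[[1.4,-3,0],0],[[0.9,-2,0],0],[[0,0,0],0]]'
python3 -c "
from h import *
foot(*G,TGB,OFB,.12);gp(*G,.18)"
```

```text
t: 17.4
ee_pos: [0.6296, -0.1102, 0.3452]
ee_rot: [[-0.839, -0.544, 0.022], [-0.544, 0.839, 0.013], [-0.025, -0.001, -1.0]]
force: [-0.7, -0.2, -0.4]
width: 0.0212
t 17.4 foot [ 0.6332 -0.1083  0.1332] F [-0.7 -0.2 -0.4] M [ 0.06 -0.02 -0.01] tiltd [0.0132 0.0027] shift cm [-0.11 -0.14  1.33]
t 17.4 grasp [ 0.633  -0.1082  0.1902] F [-0.7 -0.2 -0.4] w 0.0212 tilt [0.0218 0.0131]  -> shift cm [-0.13 -0.16  1.03] turn -0.003
```

```bash
python3 -m inch '[[[-0.1,-0.15,1],-0.003],[[0,0,1.2],0],[[0,0,1.2],0],[[0,0,1],0],[[0,0,0],0]]'
python3 - <<'E'
from h import *
foot(*G,TGB,OFB,.003)
w=get_image("wrist");cv2.imwrite("pics/w8.png",w["img"][:,:,::-1])
s=get_image("scene")
b=lambda d,r:cv2.resize(d["img"][r[1]:r[3],r[0]:r[2],::-1],None,fx=4,fy=4,interpolation=cv2.INTER_CUBIC)
cv2.imwrite("pics/s8.png",b(s,(90,120,240,260)))
E
```

```text
t: 18.02
ee_pos: [0.6312, -0.1065, 0.2965]
ee_rot: [[-0.835, -0.551, 0.018], [-0.55, 0.835, 0.016], [-0.024, 0.003, -1.0]]
force: [-0.5, 0.4, -1.8]
width: 0.0209
t 18.02 foot [ 0.634  -0.1041  0.0845] F [-0.5  0.4 -1.8] M [-0.01  0.03  0.01] tiltd [0.0093 0.0052] shift cm [ 0.35 -0.47  8.15]
```

View pics/w8.png

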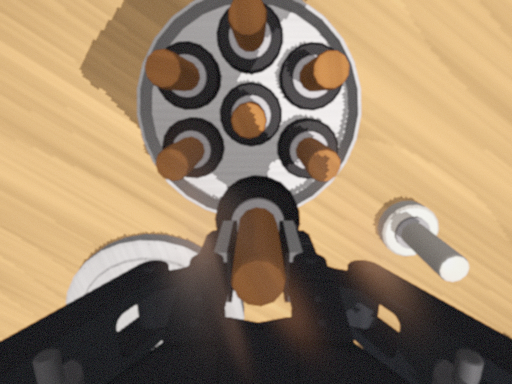

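View pics/s8.png

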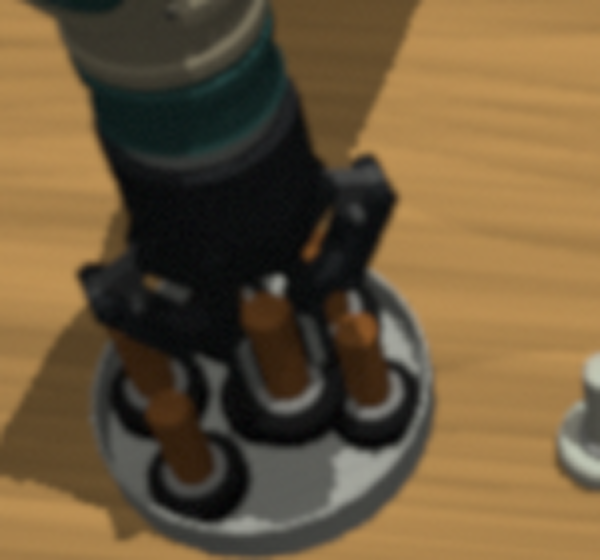

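The held stamp sits over the gap but has drifted about 4–5 mm in +y. I'll correct at this height before going down.

```bash
python3 -m inch '[[[0.3,-0.4,0],0.004],[[0,0,0],0],[[0,0,0],0],[[0,0,0],0],[[0,0,0],0]]'
python3 -c "
from h import *
foot(*G,TGB,OFB,.003)"
```

```text
t: 18.75
ee_pos: [0.6323, -0.1128, 0.2998]
ee_rot: [[-0.837, -0.546, 0.024], [-0.546, 0.838, 0.014], [-0.028, -0.002, -1.0]]
force: [-0.8, -0.2, -0.8]
width: 0.0209
t 18.75 foot [ 0.6364 -0.1108  0.0879] F [-0.8 -0.2 -0.8] M [-0.01  0.05 -0.01] tiltd [0.0153 0.0034] shift cm [0.22 0.25 8.49]
```

```bash
python3 -m inch '[[[0.15,0.15,0.3],0],[[0,0,0.5],0],[[0,0,0.5],0],[[0,0,0],0],[[0,0,0],0]]'
python3 -c "
from h import *
foot(*G,TGB,OFB,.003)"
```

```text
t: 19.38
ee_pos: [0.6301, -0.1119, 0.2853]
ee_rot: [[-0.837, -0.547, 0.023], [-0.546, 0.837, 0.014], [-0.027, -0.001, -1.0]]
force: [-0.1, -0.2, -0.4]
width: 0.0207
t 19.38 foot [ 0.6339 -0.1098  0.0733] F [-0.1 -0.2 -0.4] M [-0.05  0.02 -0.  ] tiltd [0.0141 0.0038] shift cm [0.03 0.03 7.03]
```

```bash
python3 -m inch '[[[0,0,0.8],0],[[0,0,0.9],0],[[0,0,0.9],0],[[0,0,0.6],0],[[0,0,0],0]]'
python3 - <<'E'
from h import *
foot(*G,TGB,OFB,.003)
w=get_image("wrist");cv2.imwrite("pics/w9.png",w["img"][:,:,::-1])
s=get_image("scene")
b=lambda d,r:cv2.resize(d["img"][r[1]:r[3],r[0]:r[2],::-1],None,fx=4,fy=4,interpolation=cv2.INTER_CUBIC)
cv2.imwrite("pics/s9.png",b(s,(90,120,240,260)))
E
```

```text
t: 20.0
ee_pos: [0.6306, -0.1114, 0.2503]
ee_rot: [[-0.837, -0.547, 0.022], [-0.546, 0.837, 0.014], [-0.026, 0.0, -1.0]]
force: [0.4, 0.6, -0.7]
width: 0.0209
t 20.0 foot [ 0.6342 -0.1092  0.0384] F [ 0.4  0.6 -0.7] M [-0.02 -0.01  0.02] tiltd [0.013  0.0041] shift cm [-0.01 -0.01  3.54]
```

View pics/w9.png

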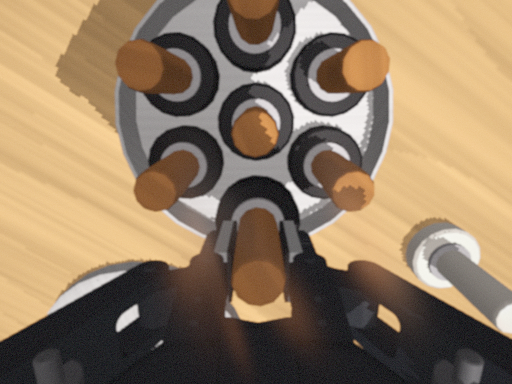

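View pics/s9.png

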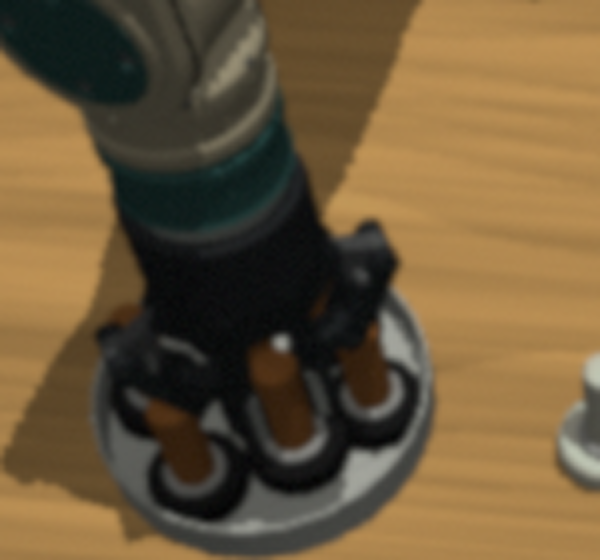

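```bash
python3 - <<'E'
from h import *
s=get_image("scene")
print(proj(s,[.6342+.018*.013,-.1092,.0564]))
# collar check vs neighbours g4,g5 (z=.021)
for p in([.6378,-.163],[.5866,-.084],G): print(proj(s,[*p,.021]),(proj(s,[*p,.021])-[90,120])*4)
h=cv2.cvtColor(s["img"],cv2.COLOR_RGB2HSV)
c=s["img"][215:250,145:185]
m=((h[...,1]<70)&(h[...,2]>60))[218:245,148:178].astype(int)
for r in m: print("".join(".#"[k] for k in r))
foot(*G,TGB,OFB,.003)
E
```

```text
[163.03295761 230.09445498]
[138.88953183 238.12224319] [195.55812733 472.48897274]
[183.05219085 219.35546117] [372.20876341 397.42184466]
[166.18215343 239.30784462] [304.72861374 477.23137848]
.....................#......##
............................##
............................##
......................#......#
......................#......#
..............................
.....................#........
....................###.......
....................###.......
.....................##.......
....................####......
....................####......
........##.........####.......
........###.......#####.......
.........#############.......#
..........###########........#
...........#########........##
............######..........##
............................##
...........................###
...........................###
..........................####
.....#...................#####
.....###...............#######
....#####.............########
....########.......###########
...###########################
t 20.15 foot [ 0.6352 -0.1095  0.0396] F [ 0.3 -0.2 -0.7] M [ 0.   -0.02 -0.01] tiltd [0.015  0.0035] shift cm [0.06 0.07 3.66]
```

The collar is seen at about (163.3,229.3) and kinematics predicts (163.0,230.1), so they agree within 1 px. Continuing down.

```bash
python3 -m inch '[[[0.03,0.04,0.7],0],[[0,0,0.7],0],[[0,0,0.6],0],[[0,0,0.4],0],[[0,0,0.1],0]]'
python3 -c "
from h import *
foot(*G,TGB,OFB,.003)"
```

```text
t: 20.78
ee_pos: [0.6315, -0.1111, 0.2253]
ee_rot: [[-0.837, -0.547, 0.024], [-0.546, 0.837, 0.014], [-0.028, -0.002, -1.0]]
force: [0.5, 0.4, -0.5]
width: 0.0208
t 20.77 foot [ 0.6357 -0.1091  0.0134] F [ 0.5  0.4 -0.5] M [ 0.01  0.06 -0.02] tiltd [0.0159 0.0031] shift cm [0.06 0.06 1.04]
```

```bash
python3 -m inch '[[[0.05,0.05,0.4],0],[[0,0,0.3],0],[[0,0,0.1],0],[[0,0,0.1],0],[[0,0,0],0]]'
python3 -c "
from h import *
foot(*G,TGB,OFB,.003)"
```

```text
t: 21.4
ee_pos: [0.6312, -0.1108, 0.2159]
ee_rot: [[-0.837, -0.547, 0.025], [-0.546, 0.837, 0.013], [-0.028, -0.002, -1.0]]
force: [1.1, -0.2, -0.6]
width: 0.0208
t 21.4 foot [ 0.6356 -0.1089  0.004 ] F [ 1.1 -0.2 -0.6] M [-0.03  0.03 -0.01] tiltd [0.0165 0.003 ] shift cm [0.03 0.04 0.1 ]
```

```bash
python3 -m inch '[[[0.03,0.02,0.1],0],[[0,0,0.1],0],[[0,0,0.05],0],[[0,0,0],0],[[0,0,0],0]]'
python3 -c "
from h import *
foot(*G,TGB,OFB,.003)"
```

```text
t: 22.02
ee_pos: [0.631, -0.1108, 0.2147]
ee_rot: [[-0.837, -0.547, 0.026], [-0.546, 0.837, 0.013], [-0.029, -0.003, -1.0]]
force: [-0.4, 1.0, 1.5]
width: 0.021
t 22.02 foot [ 0.6355 -0.1089  0.0027] F [-0.4  1.   1.5] M [ 0.03  0.21 -0.06] tiltd [0.0172 0.0029] shift cm [ 0.02  0.03 -0.03]
```

Floor contact (+1.5 N vertical, underside at 2.7 mm). Releasing.

```bash
python3 -m inch '[[[0,0,0],0],[[0,0,0],0],[[0,0,0],0],[[0,0,0],0],[[0,0,0],0]]' 0.45
python3 -m inch '[[[0,0,-0.5],0],[[0,0,-1.5],0],[[0,0,-2.5],0],[[0,0,-3],0],[[0,0,-4],0]]'
python3 -m inch '[[[-3,3,-2],0],[[-3,3,0],0],[[-3,3,0],0],[[-3,3,0],0],[[-3,3,0],0]]'
python3 -m inch '[[[-3,3,0],0],[[-3,3,0],0],[[-3,3,0],0],[[0,0,0],0],[[0,0,0],0]]'
python3 - <<'E'
from h import *
gp(*G,.2)
for n,r in(("scene",(90,140,290,280)),("top",(260,110,400,250))):
    d=get_image(n);cv2.imwrite(f"pics/{n}10.png",d["img"][:,:,::-1])
    cv2.imwrite(f"pics/{n}10z.png",cv2.resize(d["img"][r[1]:r[3],r[0]:r[2],::-1],None,fx=4,fy=4,interpolation=cv2.INTER_CUBIC))
E
```

```text
t: 22.65
ee_pos: [0.6315, -0.1109, 0.2142]
ee_rot: [[-0.837, -0.547, 0.027], [-0.546, 0.837, 0.013], [-0.03, -0.004, -1.0]]
force: [0.7, 0.3, 0.0]
width: 0.0383
t: 23.28
ee_pos: [0.6269, -0.1121, 0.3319]
ee_rot: [[-0.837, -0.547, 0.021], [-0.546, 0.837, 0.015], [-0.026, 0.001, -1.0]]
force: [-0.3, -1.4, 0.2]
width: 0.0387
t: 23.9
ee_pos: [0.6735, 0.097, 0.3708]
ee_rot: [[-0.84, -0.541, 0.041], [-0.541, 0.841, 0.011], [-0.041, -0.013, -0.999]]
force: [0.9, -1.2, -0.4]
width: 0.0386
t: 24.52
ee_pos: [0.7008, 0.2285, 0.3806]
ee_rot: [[-0.838, -0.544, 0.049], [-0.544, 0.839, 0.013], [-0.048, -0.016, -0.999]]
force: [0.1, 0.2, 0.2]
width: 0.0383
t 24.52 grasp [0.7083 0.2305 0.2258] F [0.1 0.2 0.2] w 0.0383 tilt [0.0487 0.0128]  -> shift cm [ 24.71 -24.43   1.78] turn -0.003
```

View pics/scene10z.png

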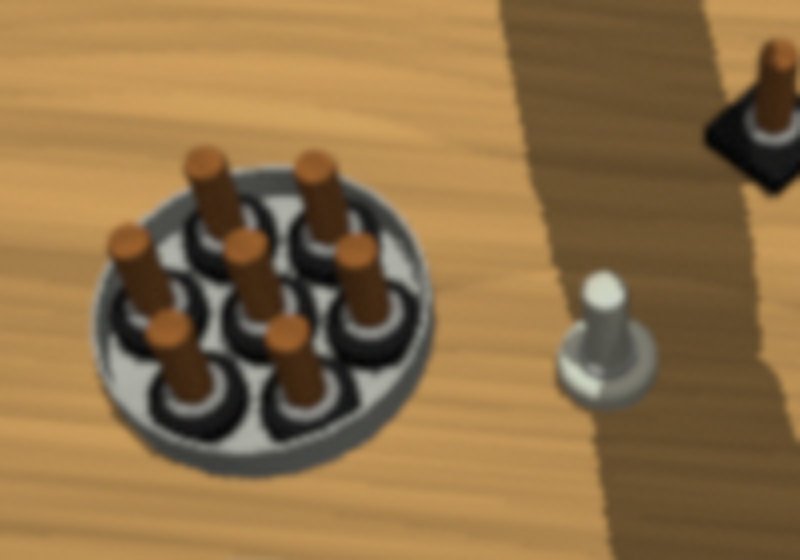

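View pics/top10z.png

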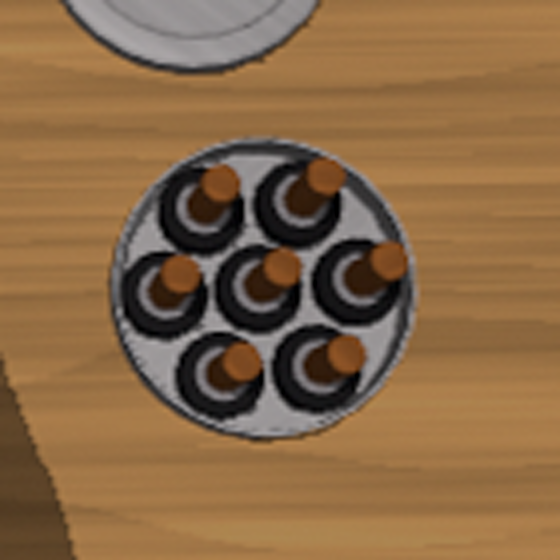

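View pics/scene10.png

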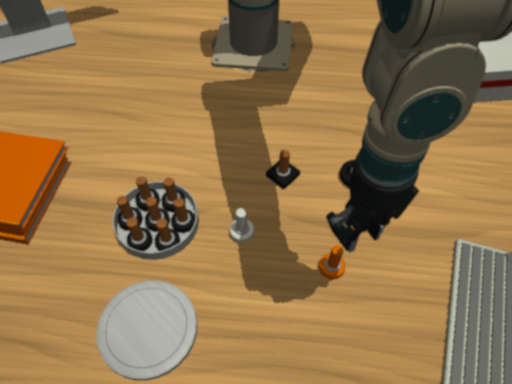

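Both pictures show all seven stamps standing in the tin, and the white and orange ones unmoved. One check of the two placed handle tops before handing in.

```bash
python3 - <<'E'
from h import *
s=get_image("scene");t=get_image("top")
def top(d,u,v):
    h=cv2.cvtColor(d["img"],cv2.COLOR_RGB2HSV);p=h[v-9:v+10,u-9:u+10].astype(int)
    m=((p[...,0]<=15)&(p[...,1]>168)&(p[...,2]>75)).astype(np.uint8)
    n,l,st,c=cv2.connectedComponentsWithStats(m);i=l[9,9];return c[i]+[u-9,v-9]
for n,a,b,T in(("mid",(151,201),(330,177),C),("gap",(162,223),(315,156),G),("g5",(179,203),(305,178),None),("g4",(132,222),(341,154),None)):
    X=tri(s,top(s,*a),t,top(t,*b));print(n,X.round(4),None if T is None else ((X[:2]-T)*1000).round(1))
def feet(d,x0,y0,x1,y1):
    h=cv2.cvtColor(d["img"],cv2.COLOR_RGB2HSV);m=(h[...,2]<50)[y0:y1,x0:x1].astype(np.uint8)
    for c in cv2.findContours(m,cv2.RETR_EXTERNAL,cv2.CHAIN_APPROX_NONE)[0]:
        if cv2.contourArea(c)>150:
            (u,v),r=cv2.minEnclosingCircle(c);print("top foot",round(u+x0,1),round(v+y0,1),round(r,1),onz(t,u+x0,v+y0,.016)[:2].round(4))
feet(t,285,140,368,222)
E
```

```text
mid [ 0.5895 -0.1374  0.0838] [0.4 1.4]
gap [ 0.6351 -0.107   0.0827] [-0.1  1.7]
g5 [ 0.587 -0.084  0.083] None
g4 [ 0.6381 -0.1627  0.0832] None
top foot 338.8 201.8 11.1 [ 0.5436 -0.1696]
top foot 324.0 181.8 10.9 [ 0.5899 -0.1383]
top foot 349.0 180.5 11.3 [ 0.5919 -0.1953]
top foot 309.9 161.8 11.4 [ 0.637  -0.1082]
top foot 327.5 157.0 17.9 [ 0.6474 -0.149 ]
```

Handle tops are at 83–84 mm (83 expected), and both stamps are within 2 mm of their places, upright, with the neighbours unmoved. Handing in.

```bash
python3 -c "
from station import *
print(get_obs()['force'],get_obs()['t']);print(finish_job())"
```

```text
[-1.35400612 -0.18116493 -0.35049081] 24.725
the job is handed in; nothing more can be done
None
```

Both stamps of the set now stand in the tin: one in the middle, placed first, and the other in the ring's free place. I gripped each by its handle, lowered it until the force reading showed light contact with the floor, let go, and moved the gripper clear. The job was handed in at about 24.7 s of the 58 s allowed.

- **Position:** in the last pictures the handle tops were 1.5 mm (middle) and 1.7 mm (ring) from their places. The top view puts the middle foot within 1 mm and the ring foot within 2 mm.
- **Upright and flat:** the handle tops measured 83.8 and 82.7 mm high, where 83 mm is expected.
- **Neighbours:** all seven stamps look upright in both views. The two neighbours of the ring place measured within 1 mm of where they started. The white, orange and square stamps were visible and looked unmoved. The wide-footed stamp was hidden behind the arm in the last scene picture and I did not check it in the top view.
- **Checks that disagreed:** the tool built up a tilt of about 1 to 1.5 degrees while carrying, and drifted up to 5 mm just above the ring place; I corrected for both before lowering. In the last top view one foot outline had merged with another dark region, so I did not use it.

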